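# Let a bottle out of the lever dispenser and ease its lid shut

## Task

With a fingertip, press the dispenser's lever all the way down so that its lid lifts and the green bottle rolls out into the front tray, then let the lever come back up slowly, so that the lid eases shut and does not slam. Grasp nothing: work the lid only through its lever, do not touch the bottle, and leave the crate with its beer bottles, the wooden box and the bottle opener as they are.

Things in the scene. Friction and masses are not known exactly. Their poses are not given: they have to be found in the camera images.
- dispenser: Fixed grey bottle dispenser, 221 mm wide (y), x -188 to +115 mm; origin: centre of underside, z up, -x is its front (yaw within 0.35 rad of facing the robot). Steel floor slopes 8 deg down to the front tray's lip (inside x -180, 46 mm tall). Side walls 48 mm tall by the tray, 144 mm from x -75 to +111. On its +y side the lever and a black linkage cover (x 0 to 115, y 110 to 133, z 77 to 153).
- lid: Lid: clear plastic top 180 x 221 mm with white edges, and a white front apron 100 mm tall at x = -76 mm of the dispenser, its foot 48 mm above the surface when shut. Origin on the hinge line, x = 100, z = 150 mm of the dispenser. It swings up and away from the robot, its front edge to about 290 mm height. About 0.2 kg.
- lid_hinge (a joint): Lid angle, rad: 0 shut, 0.9 fully open. Always 1.8 times the lever's angle (rigid linkage). The bottle creeps forward with the apron and rolls free at about 0.25. The lid drops shut and slams by its own weight and a spring if the lever is let go.
- lever: Lever beside the lid on the dispenser's +y side, reaching forward: steel arm with a flat black pad 60 x 60 mm, 8 mm thick. Origin on its pivot, at x = 30, y = 133, z = 120 mm of the dispenser; the pivot axis is the dispenser's y. The pad's centre is 100 mm from that axis and 40 mm further out (y = 173 mm); its top face 4 mm above the centre.
- lever_hinge (a joint): Lever angle, rad: 0 up at rest (the pad slopes up 0.25 rad towards its free end, which points to the dispenser's -x; centre of its top 149 mm above the surface); 0.5 fully down on a stop (slopes down 0.25 rad, centre of top 99 mm above the surface). A press of 1 to 10 N on the pad moves it; it springs back when released.
- lever_pad (a point): Centre of the top face of the lever's pad; moves with the lever.
- pet_bottle: Green PET bottle, white cap, 188 mm long, 62 mm diameter, 0.34 kg, lying across the dispenser (axis along its y). Origin on its axis, near mid-length. At first behind the lid's apron, at x = -40 mm of the dispenser; out in the tray, against the lip, at about x = -149, z = 52 mm. It rolls there within about 1 s once the lid is up.
- crate: Red plastic crate with six slots, 260 x 180 x 110 mm, loose, on the robot's right of the dispenser. Bystander. Origin: centre of the underside.
- beer0: Brown glass beer bottle, 60 mm diameter, 220 mm tall, standing in the crate. Bystander. Origin: centre of the underside.
- beer1: The second brown beer bottle, like the first, in another slot. Bystander. Origin: centre of the underside.
- wooden_box: Small wooden box 150 x 90 mm, 66 mm tall, its sliding lid pulled halfway back (sticking out 70 mm at its +x end), loose, on the robot's left of the lever. Bystander. Origin: centre of the box's underside.
- opener: Flat stainless bottle opener, 136 mm long, 42 mm wide, 11 mm thick, lying loose on the robot's left. Bystander. Origin: underside, near mid-length.

How it is judged:
By the outcome, as a careful person would: the job done as asked, in the order asked, and still so for the second after the job is handed in, with the robot touching nothing.
It also fails if it takes over 42 s, if anything falls off the work surface, if the arm or the gripper's body presses on something with over 40 N, if the wrist force passes 120 N, or if a joint passes its speed limit or range.

## Robot

A 6-joint arm with a two-finger parallel gripper is mounted at the origin on the work surface. World frame = base frame: x ahead of the robot, y to its left, z up, the work surface at z = 0. Lengths are in mm, angles in rad, forces in N, time in s.
With the tool pointing down it reaches from about 150 to 775 mm from the base axis. Payload 6.1 kg.
Tool frame: the origin (TCP) lies at the very end of the fingers, on their centre line; the grasp point (between the pads) lies 19 mm behind it; z points along the fingers, y is the direction in which the jaws open and shut (so a half turn about z gives the same grasp; the last joint's range is limited). The gripper opens to 85 mm and grips with 20 to 120 N. Pads are 22 mm wide; open, the fingers measure 114 mm over their backs; the gripper's body (76 mm by 85 mm) begins 54 mm behind the grasp point. The pads swing forward as they close: fully open they stand 13 mm farther back than shut.
Start: joints at [-1.173, 0.126, -0.04, 1.405, 0, 1.571], TCP at [203.372, -483.992, 231.295] pointing down, gripper open.
Joint ranges: [-2.72, 2.72], [-0.95, 1.95], [-1.27, 1.35], [-1.78, 2.02], [-1.46, 1.47], [-3.14, 3.14]. Speed limits (rad/s): [2.39, 2.39, 3.01, 3.14, 3.14, 3.14].

## Interface

Orientations are given as a unit quaternion [w, x, y, z].
In Python, from plant import bot, sensors, eyes gives the robot as it stands. The module is installed in compiled form; this text tells all that it offers. Calls block until the motion is done:
- bot.move_pose(position, orientation): joint-space move of the TCP to a pose.
- bot.move_linear(position, frame=None, rate=150, stop_force=None): straight line of the TCP; frame=None keeps the orientation; rate is the mean speed in mm/s. With stop_force (N) it stops when the force on the tool has changed by that much, and returns True; else False.
- bot.move_j(angles): joint-space move.
- bot.move_gripper(opening): finger opening in mm; the grip force is fixed at half the most; returns when the fingers have stopped.
- bot.sleep(seconds).
- bot.ik(position, orientation): joint angles nearest the present ones, or None.
- sensors.observe(): the state.
- eyes.capture(name): name is "scene" or "top" or "wrist"; returns the picture (384x512x3 uint8, red, green, blue); there is no depth.
- eyes.camera_model(name): a dict with "fx", "fy", "cx", "cy" (pixels), "camera_from_world" (4x4, takes a point from world to camera coordinates). Camera axes: x right, y down, z forward; pixel columns grow to the right and rows downward; lengths in mm; the calibration is good to about 2 mm. A picture is of the moment at which its call begins: read the wrist's pose just before it. camera_model takes no time and is no camera call; for the wrist camera it gives the pose at the moment of the call.
A pose or a line that the arm cannot do raises bot.Unreachable and nothing moves.
- bot.hand_in(): hands the job in, once; it reports no verdict.
The state is a dict: "clock": time; "q": joint angles; "joint_velocities": joint speeds; "joint_torque": joint torques, N m; "tool_pos": TCP position; "tcp_rot": TCP orientation; "contact_force": force on the tool from outside, world axes, zero at the start; "ft_torque": the same for the moment, N m; "opening": finger opening in mm.
Only numpy, scipy, OpenCV 4.12 (cv2) and the standard library are available. Lean on these libraries where they do the work, as an engineer would, in place of code of your own. Each camera call takes 0.05 s, during which the arm holds its last target.

## Working session

There is one attempt and no reset: what is moved stays moved. The work goes in short steps, each a Python script; the robot and the scene stay as the last script left them, time stands still between calls to the robot, and variables do not carry over. Pictures are saved under pics/ and viewed, and the job is handed in when it is done.

```bash
mkdir -p pics; ls; python3 - <<'E'
from plant import bot,sensors,eyes
import cv2
s=sensors.observe();print(s)
for n in("scene","top"):
    cv2.imwrite(f"pics/{n}0.png",cv2.cvtColor(eyes.capture(n),cv2.COLOR_RGB2BGR));print(eyes.camera_model(n))
E
```

```text
pics
{'clock': 0.0, 'q': array([-1.17299035e+00,  1.26382728e-01, -4.06158167e-02,  1.40539291e+00,
       -1.41025548e-05,  1.57080244e+00]), 'joint_velocities': array([ 1.97442529e-04,  1.23192878e-03,  7.63570099e-05,  1.11523563e-03,
        1.84234943e-03, -1.00633884e-03]), 'joint_torque': array([-2.54618944e-04, -4.35915720e+01,  3.52920806e+01,  1.73413195e-02,
       -5.73641000e-05, -2.17844665e-06]), 'tool_pos': array([ 203.22122128, -483.62968664,  230.5234609 ]), 'tcp_rot': array([-7.80445047e-04,  9.80284222e-01,  1.97591014e-01, -1.64508488e-04]), 'contact_force': array([ 0.5152238 , -0.00805841,  1.04489433]), 'ft_torque': array([-0.00748205,  0.02311828, -0.00141499]), 'opening': 85.81194549975395}
{'fx': 379.5786263159795, 'fy': 379.5786263159795, 'cx': 256.590864506181, 'cy': 190.91752257918952, 'camera_from_world': array([[-4.79752560e-01,  8.77155260e-01,  2.08837284e-02,
         3.03723404e+02],
       [ 4.87380686e-01,  2.86209519e-01, -8.24951015e-01,
        -1.91087889e+02],
       [-7.29587245e-01, -3.85594036e-01, -5.64818282e-01,
         1.67094962e+03],
       [ 0.00000000e+00,  0.00000000e+00,  0.00000000e+00,
         1.00000000e+00]])}
{'fx': 495.99633817573215, 'fy': 495.99633817573215, 'cx': 255.7083687232048, 'cy': 187.08358010230364, 'camera_from_world': array([[ 2.26683205e-02, -9.99599742e-01, -1.69263793e-02,
        -3.35308580e+01],
       [-9.91559371e-01, -2.03176684e-02, -1.28051575e-01,
         5.95435725e+02],
       [ 1.27656417e-01,  1.96862242e-02, -9.91623059e-01,
         1.78592480e+03],
       [ 0.00000000e+00,  0.00000000e+00,  0.00000000e+00,
         1.00000000e+00]])}
```

View pics/scene0.png

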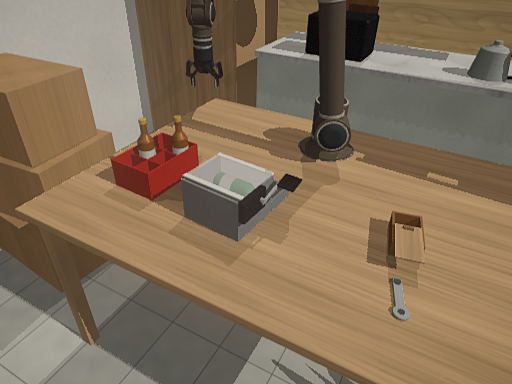

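View pics/top0.png

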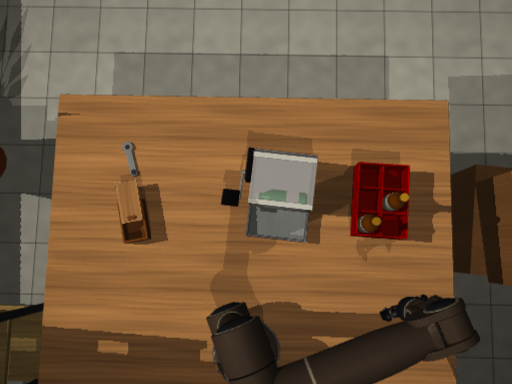

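The top view shows the dispenser at about (283,195), its black lever pad at (231,197), the crate on the right and the wooden box and opener far left. In the scene view the pad is at (290,183). Next I measure the pad and the yaw.

```bash
cat > h.py <<'E'
import numpy as np,cv2
from plant import bot,sensors,eyes
def ray(n,u,v):
    m=eyes.camera_model(n);T=m["camera_from_world"];R=T[:3,:3]
    o=-R.T@T[:3,3];d=R.T@np.array([(u-m["cx"])/m["fx"],(v-m["cy"])/m["fy"],1]);return o,d/np.linalg.norm(d)
def onz(n,u,v,z):
    o,d=ray(n,u,v);return o+d*(z-o[2])/d[2]
def tri(a,b):
    A=np.zeros((3,3));B=np.zeros(3);r=[ray("top",*a),ray("scene",*b)]
    for o,d in r:
        P=np.eye(3)-np.outer(d,d);A+=P;B+=P@o
    p=np.linalg.solve(A,B);return p,[np.linalg.norm((np.eye(3)-np.outer(d,d))@(p-o)) for o,d in r]
def proj(n,p):
    m=eyes.camera_model(n);c=m["camera_from_world"]@np.r_[p,1];return m["fx"]*c[0]/c[2]+m["cx"],m["fy"]*c[1]/c[2]+m["cy"]
E
python3 - <<'E'
from h import *
cs={}
for n,(x0,y0,x1,y1) in dict(top=(205,170,243,225),scene=(272,168,306,198)).items():
    im=cv2.imread(f"pics/{n}0.png");r=im[y0:y1,x0:x1]
    m=(r.max(2)<42).astype(np.uint8)
    c=max(cv2.findContours(m,0,2)[0],key=cv2.contourArea);M=cv2.moments(c)
    p=(M['m10']/M['m00']+x0,M['m01']/M['m00']+y0);cs[n]=p
    rr=cv2.minAreaRect(c);print(n,p,cv2.contourArea(c),rr, cv2.boxPoints(rr)+[x0,y0])
print(tri(cs['top'],cs['scene']),onz("top",*cs['top'],145))
im=cv2.imread("pics/top0.png");big=cv2.resize(im[135:255,205:335],None,fx=5,fy=5,interpolation=cv2.INTER_NEAREST);cv2.imwrite("pics/topz.png",cv2.resize(big,(650,600)))
E
```

```text
top (230.3053097345133, 197.04424778761063) 226.0 ((25.24615478515625, 27.03076934814453), (16.37258529663086, 15.628376007080078), 7.125016689300537) [[221.15384674 203.76922989]
 [223.09230804 188.26153946]
 [239.33846283 190.29230881]
 [237.40000153 205.79999924]]
scene (289.1095993953137, 182.286470143613) 220.5 ((17.327587127685547, 14.431034088134766), (19.869400024414062, 15.041322708129883), 21.801406860351562) [[277.3103466  185.72413826]
 [282.89655209 171.7586205 ]
 [301.34482765 179.13792992]
 [295.75862122 193.10344696]]
(array([546.00797064,  63.54951413, 145.0956586 ]), [np.float64(0.6429428505901927), np.float64(0.6429428505901136)]) [545.76934173  64.1493102  145.        ]
```

View pics/topz.png

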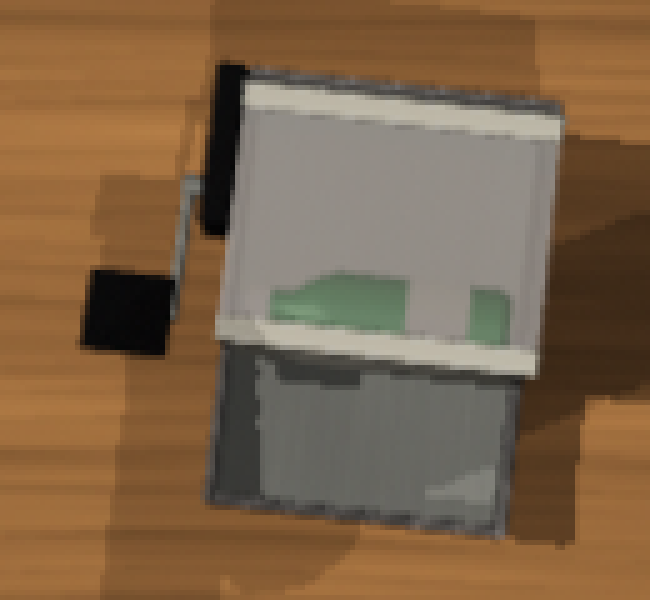

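```bash
python3 - <<'E'
from h import *
k=5.0
f=lambda x,y:(x/k+205-.4,y/k+135-.4)
c={'FL':(216,339),'FR':(537,377),'BL':(243,84),'BR':(563,118)}
P={n:onz("top",*f(*p),152)[:2] for n,p in c.items()}
for n in P:print(n,P[n].round(1))
print(np.linalg.norm(P['FL']-P['FR']),np.linalg.norm(P['BL']-P['FL']))
for a,b in(('FR','FL'),('BR','BL')):
    d=P[a]-P[b];d=-d;print('yaw from y edge',np.arctan2(-d[0],d[1]))
for a,b in(('FL','BL'),('FR','BR')):
    d=P[b]-P[a];print('yaw from x edge',np.arctan2(d[1],d[0]))
yaw=-0.13
for yaw in(-.1,-.14):
  R=np.array([[np.cos(yaw),-np.sin(yaw)],[np.sin(yaw),np.cos(yaw)]])
  print(yaw,'pad in disp relative to FL (expect about +6..,62):',R.T@(np.array([546,63.5])-P['FL']))
  mid=(P['FL']+P['FR'])/2; print('org',mid-R@np.array([-78,0]),'pad pred',mid-R@[-78,0]+R@[-68,173])
E
```

```text
FL [527.8   3. ]
FR [ 506.3 -217.1]
BL [706.3 -11.4]
BR [ 686.6 -233.7]
221.19906201204313 179.0665964693626
yaw from y edge -0.09721603433708373
yaw from y edge -0.08840712009638745
yaw from x edge -0.08040757429557482
yaw from x edge -0.09133259078447824
-0.1 pad in disp relative to FL (expect about +6..,62): [12.08187523 62.00686802]
org [ 594.66333161 -114.85523034] pad pred [544.27422945  64.06916258]
-0.14 pad in disp relative to FL (expect about +6..,62): [ 9.59259765 62.44041529]
org [ 594.28985442 -117.95258678] pad pred [551.09612551  62.84371236]
```

```bash
cat >> h.py <<'E'
from scipy.spatial.transform import Rotation as Ro
def quat(t,psi):
    # tool z leaning: body toward world +y by t; psi rotates about tool z
    R=Ro.from_euler('x',-t)*Ro.from_euler('z',psi)*Ro.from_quat([1,0,0,0])
    x,y,z,w=R.as_quat();return np.array([w,x,y,z]),R.as_matrix()
E
python3 - <<'E'
from h import *
for t in(0,.2):
  for psi in np.arange(-4,4)*np.pi/4:
    q,M=quat(t,psi)
    a=[bot.ik(p,q) for p in([547,72,90],[547,72,150],[547,72,260],[380,72,330])]
    print(t,round(psi,2),M[:,2].round(2),M[:,1].round(2),[None if x is None else np.round(x,2).tolist() for x in a])
E
```

```text
0 -3.14 [ 0. -0. -1.] [-0.  1.  0.] [[0.13, 0.21, -0.25, 1.11, 0.0, 0.13], [0.13, 0.19, -0.14, 1.24, 0.0, 0.13], [0.13, 0.18, 0.09, 1.48, 0.0, 0.13], [0.19, -0.11, -0.06, 1.62, 0.0, 0.19]]
0 -2.36 [ 0. -0. -1.] [-0.71  0.71  0.  ] [[0.13, 0.21, -0.25, 1.11, 0.0, -0.65], [0.13, 0.19, -0.14, 1.24, 0.0, -0.65], [0.13, 0.18, 0.09, 1.48, 0.0, -0.65], [0.19, -0.11, -0.06, 1.62, 0.0, -0.6]]
0 -1.57 [ 0. -0. -1.] [-1. -0.  0.] [[0.13, 0.21, -0.25, 1.11, 0.0, -1.44], [0.13, 0.19, -0.14, 1.24, 0.0, -1.44], [0.13, 0.18, 0.09, 1.48, 0.0, -1.44], [0.19, -0.11, -0.06, 1.62, 0.0, -1.38]]
0 -0.79 [ 0. -0. -1.] [-0.71 -0.71  0.  ] [[0.13, 0.21, -0.25, 1.11, 0.0, -2.23], [0.13, 0.19, -0.14, 1.24, 0.0, -2.23], [0.13, 0.18, 0.09, 1.48, 0.0, -2.23], [0.19, -0.11, -0.06, 1.62, 0.0, -2.17]]
0 0.0 [ 0.  0. -1.] [ 0. -1.  0.] [[0.13, 0.21, -0.25, 1.11, 0.0, -3.01], [0.13, 0.19, -0.14, 1.24, 0.0, -3.01], [0.13, 0.18, 0.09, 1.48, 0.0, -3.01], [0.19, -0.11, -0.06, 1.62, 0.0, -2.95]]
0 0.79 [ 0.  0. -1.] [ 0.71 -0.71  0.  ] [[0.13, 0.21, -0.25, 1.11, 0.0, 2.49], [0.13, 0.19, -0.14, 1.24, 0.0, 2.49], [0.13, 0.18,
[... 1419 characters left out ...]
[0.23, 0.21, 0.11, 1.52, -0.19, -2.9], [0.33, -0.07, -0.04, 1.67, -0.19, -2.8]]
0.2 0.79 [ 0.   -0.2  -0.98] [ 0.71 -0.69  0.14] [[0.23, 0.25, -0.22, 1.15, -0.19, 2.6], [0.23, 0.22, -0.12, 1.28, -0.19, 2.6], [0.23, 0.21, 0.11, 1.52, -0.19, 2.6], [0.33, -0.07, -0.04, 1.67, -0.19, 2.69]]
0.2 1.57 [ 0.   -0.2  -0.98] [ 1. -0.  0.] [[0.23, 0.25, -0.22, 1.15, -0.19, 1.81], [0.23, 0.22, -0.12, 1.28, -0.19, 1.81], [0.23, 0.21, 0.11, 1.52, -0.19, 1.81], [0.33, -0.07, -0.04, 1.67, -0.19, 1.91]]
0.2 2.36 [ 0.   -0.2  -0.98] [ 0.71  0.69 -0.14] [[0.23, 0.25, -0.22, 1.15, -0.19, 1.02], [0.23, 0.22, -0.12, 1.28, -0.19, 1.02], [0.23, 0.21, 0.11, 1.52, -0.19, 1.02], [0.33, -0.07, -0.04, 1.67, -0.19, 1.12]]
```

```bash
python3 - <<'E'
from h import *
bot.move_gripper(0)
s=sensors.observe();p=s['tool_pos']
bot.move_linear([p[0]*.85,p[1]*.85,380],rate=250)
q,_=quat(.2,np.pi/2)
bot.move_pose([400,72,360],q)
bot.move_pose([547,72,215],q)
s=sensors.observe();print(s['clock'],s['tool_pos'],s['tcp_rot'],q,s['contact_force'],s['opening'])
for n in("scene","top","wrist"):
    cv2.imwrite(f"pics/{n}1.png",cv2.cvtColor(eyes.capture(n),cv2.COLOR_RGB2BGR))
a=[cv2.imread(f"pics/{n}1.png") for n in("top","scene")]
cv2.imwrite("pics/c1.png",np.hstack([cv2.resize(a[0][80:300,150:420],(400,326)),cv2.resize(a[1][80:300,120:390],(400,326))]))
E
```

```text
4.475 [546.78833383  71.64702889 216.11407576] [ 0.07072467  0.70383119  0.70332647 -0.07036725] [ 0.07059289  0.70357419  0.70357419 -0.07059289] [-0.26001894  0.04601021  1.50476061] -0.3734385735885179
```

View pics/c1.png

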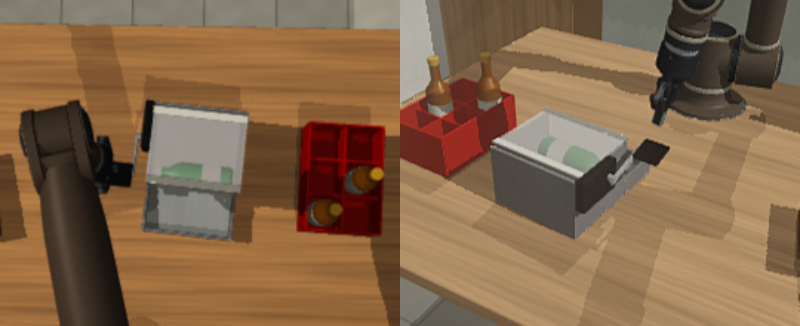

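View pics/wrist1.png

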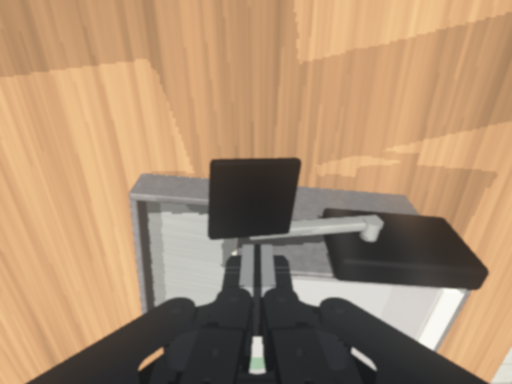

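The tip stands over the pad, well clear of the dispenser; in the wrist view the pad centre is at about (254,198). I check that against the triangulated position and then press.

```bash
python3 - <<'E'
from h import *
print(onz("wrist",254,198,149),proj("wrist",[547,72,149]))
bot.move_linear([547,72,163],rate=100)
s0=sensors.observe();print(s0['clock'],s0['tool_pos'],s0['contact_force'])
for z,f in((140,12),(92,22)):
    r=bot.move_linear([547,72,z],rate=22,stop_force=f)
    s=sensors.observe();print(r,s['clock'],s['tool_pos'].round(1),(s['contact_force']-s0['contact_force']).round(2))
    if r: break
for n in("scene","top"):
    cv2.imwrite(f"pics/{n}2.png",cv2.cvtColor(eyes.capture(n),cv2.COLOR_RGB2BGR))
a=[cv2.imread(f"pics/{n}2.png") for n in("top","scene")]
cv2.imwrite("pics/c2.png",np.hstack([cv2.resize(a[0][80:300,150:420],(400,326)),cv2.resize(a[1][80:300,120:390],(400,326))]))
E
```

```text
[544.94223751  68.02038471 149.        ] (np.float64(257.1451418004584), np.float64(192.73145825356607))
5.2917 [547.11557807  72.0888904  163.56373699] [-0.84915122 -0.67592838  0.03970207]
False 6.4833 [546.6  72.  140.4] [-1.92  2.58  6.54]
True 8.1583 [547.9  71.9 102. ] [-1.77  1.93  9.03]
```

View pics/c2.png

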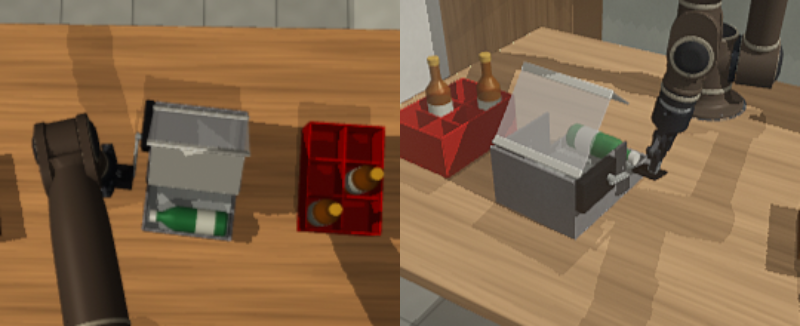

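The lid is up and the bottle lies in the tray, but the tip is at 102 mm and the stop is expected at 99. I push on to the stop.

```bash
python3 - <<'E'
from h import *
for z in (101,100,99,98,97,96,95):
    r=bot.move_linear([547.5,72,z],rate=8,stop_force=25); bot.sleep(.1)
    s=sensors.observe();f=s['contact_force'];print(z,r,round(s['clock'],2),s['tool_pos'].round(1),f.round(1))
    if f[2]>22:break
bot.sleep(.4)
for n in("scene","top"):
    cv2.imwrite(f"pics/{n}3.png",cv2.cvtColor(eyes.capture(n),cv2.COLOR_RGB2BGR))
a=[cv2.imread(f"pics/{n}3.png") for n in("top","scene")]
cv2.imwrite("pics/c3.png",np.hstack([cv2.resize(a[0][80:300,150:420],(400,326)),cv2.resize(a[1][80:300,120:390],(400,326))]))
print(sensors.observe()['clock'])
E
```

```text
101 False 8.61 [547.8  71.9 102. ] [-2.  -0.   8.4]
100 False 8.98 [548.   71.9 101.8] [-3.1  0.2 12.3]
99 False 9.36 [548.   71.9 101.6] [-5.6  0.4 17.6]
98 False 9.73 [548.2  71.9 101.4] [-7.2 -0.2 22.3]
10.2333
```

View pics/c3.png

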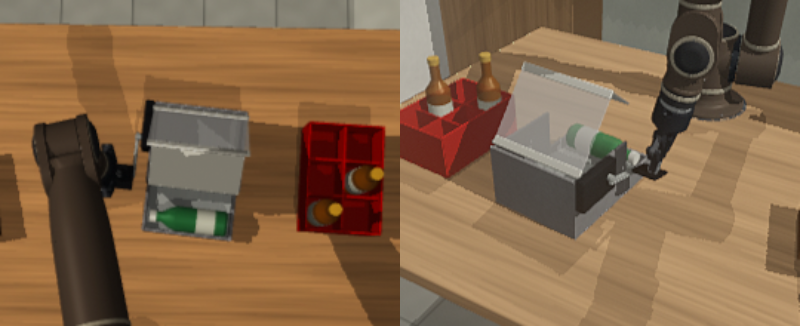

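The lever is on its stop: the force rises with no travel and the tip stands at 101.4 mm (the tilted tip accounts for the offset). The bottle, at about (190,221) in the left crop, is against the tray lip. Now I let the lever up slowly.

```bash
python3 - <<'E'
from h import *
for z,v in((130,8),(142,6),(148,4),(151,3),(154,3),(158,5),(162,8)):
    bot.move_linear([547,72,z],rate=v)
    s=sensors.observe();print(z,round(s['clock'],2),s['tool_pos'].round(1),s['contact_force'].round(1))
bot.move_linear([547,80,230],rate=80)
s=sensors.observe();print(s['clock'],s['contact_force'])
for n in("scene","top"):
    cv2.imwrite(f"pics/{n}4.png",cv2.cvtColor(eyes.capture(n),cv2.COLOR_RGB2BGR))
a=[cv2.imread(f"pics/{n}4.png") for n in("top","scene")]
cv2.imwrite("pics/c4.png",np.hstack([cv2.resize(a[0][80:300,150:420],(400,326)),cv2.resize(a[1][80:300,120:390],(400,326))]))
for n in("scene","top"):
    d=cv2.absdiff(cv2.imread(f"pics/{n}4.png"),cv2.imread(f"pics/{n}1.png")).max(2)>40
    print(n,[c.tolist() for c in cv2.connectedComponentsWithStats(d.astype(np.uint8))[2][1:] if c[4]>8])
# bottle axis along the tray: mask
im=cv2.imread("pics/top4.png").astype(int);m=((im[...,1]-im[...,2]>25)&(im[...,1]-im[...,0]>15));ys,xs=np.nonzero(m);print(len(xs),xs.mean(),ys.mean())
p=onz("top",xs.mean(),ys.mean(),75);y=-.09;R=np.array([[np.cos(y),-np.sin(y)],[np.sin(y),np.cos(y)]]);print(p,R.T@(p[:2]-[594.7,-114.2]))
E
```

```text
130 14.38 [546.7  72.  130.7] [-3.6 -0.2  6.9]
142 16.53 [548.4  71.9 143.3] [ 1.7 -0.5  7.1]
148 18.18 [549.6  71.8 149.5] [ 4.9 -1.4  4.3]
151 19.33 [547.1  72.  151. ] [ 4.2 -0.9  4.2]
154 20.48 [546.9  72.  154. ] [ 0.6 -0.5  0.2]
158 21.43 [547.  72. 158.] [ 0.1 -0.5  0.4]
162 22.08 [547.  72. 162.] [ 0.3  0.5 -0.1]
23.0917 [-0.23976289  0.6040746  -0.07637964]
scene [[304, 0, 7, 24, 91], [350, 0, 4, 19, 23], [356, 0, 2, 12, 12], [322, 20, 30, 39, 253], [313, 28, 9, 7, 26], [292, 44, 43, 86, 676], [314, 52, 33, 30, 301], [293, 132, 5, 8, 23], [288, 140, 16, 25, 134], [147, 152, 5, 5, 9], [230, 179, 20, 16, 96], [273, 181, 4, 5, 12], [277, 187, 4, 5, 15]]
top [[172, 146, 27, 9, 73], [200, 147, 15, 32, 160], [158, 153, 35, 161, 582], [221, 172, 6, 17, 54], [206, 183, 4, 8, 20], [260, 190, 26, 11, 193], [178, 193, 4, 9, 22], [299, 193, 8, 11, 76], [260, 197, 6, 4, 12], [218, 204, 6, 7, 22], [213, 210, 28, 110, 286], [251, 218, 56, 22, 698], [440, 218, 2, 14, 14], [320, 227, 5, 12, 48], [400, 241, 2, 13, 13], [192, 315, 5, 24, 34]]
465 277.3225806451613 228.16559139784945
[ 445.35137331 -101.72084581   75.        ] [-149.8657812    -0.99459017]
```

View pics/c4.png

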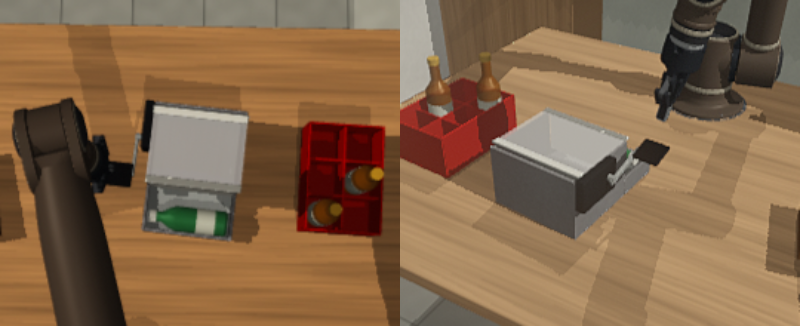

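The lid is shut, the lever is up, the bottle is at dispenser x = -150 mm (expected -149), and the crate, box and opener are unchanged.

```bash
python3 - <<'E'
from h import *
bot.sleep(.3);print(sensors.observe()['clock']);bot.hand_in()
E
```

```text
23.4917
the job is handed in; nothing more can be done
```

The green bottle is in the front tray, the lid is shut again, and I handed the job in at 23.5 s.

- **Press:** I pressed the lever with the closed fingertips until it stopped. The force then rose to about 22 N with no further travel. The tip read 101.4 mm rather than the expected 99 mm, which I put down to the tool being tilted. The pictures showed the lid up and the bottle out.
- **Release:** I let the lever up over about 10 s. Contact held at about 4 N up to a tip height of 151 mm and faded to zero by 154 mm, the end of the lever's travel, so the lid was eased shut rather than dropped.
- **Last checks:** The lid is shut and the lever is up. The bottle measures x = -150 mm in the dispenser's frame, against about -149 expected. The fingers are clear of everything, with no force on the tool.
- **Bystanders:** Comparing pictures from just before the press and after the release, I saw no sign that the crate, beer bottles, wooden box or opener had moved. A few small changed patches remained, which I took for shadows and the arm. I did not measure their positions separately.

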